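# Load the drill jig and swing its bush arm home

## Task

Load the green drill jig with the brass disc: lay the disc in the jig's channel, then push the sliding jaw up until it holds the disc in the V. Then swing the bush arm across, along its raised rail, until its slot drops over the brass round-nosed bolt, and last turn the red-ended clamp lever clockwise until it is tight. Do not drop the disc in, and leave the other things on the bench where they are.

Things in the scene. Friction and masses are not known exactly. Their poses are not given: they have to be found in the camera images.
- jig: Green cast drill jig, 156 x 260 mm, bolted to the bench. Origin: on the bench below the centre of the disc's seat; x points away from the robot, y leftward along the channel, z up; heights are above the bench, in mm. A channel 60 mm wide with a steel floor at height 20 runs along y between two rails, tops at height 36; its right end is open, its left end is a V fence (height 36)
- vseat (a point): Point on the channel floor (height 20) below where the disc's centre rests when pushed home in the 90-degree V. Between disc and rails there are only 8 mm, no room for fingers: hold the disc by the sides that face along the channel, and lay it 30 to 40 mm to the right of this point
- bolt (a point): Brass round-nosed locating bolt, 12 mm thick, standing 12 mm above its round seat on the far rail, 55 mm beyond the disc's seat (jig +x); this point lies on its axis at the seat (height 38)
- pivot (a point): Steel pivot bolt on the near rail, 110 mm from the locating bolt; this point lies on its axis at the arm's seat (height 38). The bush arm is loose on it, under the clamp lever's hub (22 mm wide, top at height 67). A raised quadrant rail, top at height 50, runs round it at radius 95 to 125 mm, from 16 to 97 degrees left of the jig's x direction
- jaw (a joint): Sliding jaw, dark steel block 58 mm wide, 34 mm long, top at height 36. Value in m: 0 with its front face 100 mm right of the disc's seat (jig y -100); grows as it slides left (jig +y) to the V. It meets a disc seated in the V at 0.078; travel ends at 0.088; starts below 0.02. Slides stiffly (3 N), stays where it is left, and pushes the disc before it
- jaw_tab (a point): Outer (right-hand) face, to be pushed, of the jaw's upright aluminium thumb tab at the jaw's rear; the tab is 50 mm wide, 7 mm thick, from height 20 to 58. This point is at mid-width, at height 48
- lever (a joint): Clamp lever on the pivot bolt. Value in rad: 0 loose, handle pointing half right, half towards the robot (jig x -0.71, y -0.71); grows clockwise seen from above (the ball first moves towards the robot and to the left); tight at its stop, 1.40. Stiff (0.12 N m), stays where left. Handle: bar 10 mm thick, its axis rising from height 61 at the hub to 69 at the ball
- lever_ball (a point): Centre of the lever's red end ball, 16 mm thick, at height 69, 64 mm from the pivot axis
- busharm: Bush arm: steel bar 155 x 40 x 7 mm, 0.3 kg, with a 20 mm lead-in toe beside the slot; 15 mm hole, loose on the 12 mm pivot bolt. Origin: pivot-hole axis, underside; x along the arm to its free end. Starts swung out left, 63 to 88 degrees from its working place (along jig x), free end on the quadrant rail, tilted up 6 degrees. Pushed clockwise slowly (30 mm/s) it slides onto the bolt's nose, then its end drops 12 mm
- post (a point): Upright finger post on the arm, 12 mm thick, 30 mm tall, on the arm's centre line 82 mm from the pivot axis; this point is half-way up it. It spans heights 56 to 86 while the arm rides on the rail, 45 to 75 when it has dropped. Push it square to the arm (along the arc), or the arm binds on its bolt; let go, the arm stays where it is, or drops if the slot is over the bolt
- bush (a point): Brass drill bush on the arm (21 mm wide, 9 mm high), 55 mm from the pivot axis; this point is on its axis at the arm's underside
- slot (a point): Slot near the arm's free end, 23 mm along the arm by 16 mm across; this point is its centre at the arm's underside, 110 mm from the pivot axis
- blank_mid (a point): Brass disc, 44 mm diameter, 14 mm thick, about 0.18 kg, lying flat on the bench to the right; this point is its centre, half-way up
- copperblank: Copper disc, 33 mm diameter, 10 mm thick, to be left alone; origin under its centre
- pliers: Pliers with blue handles, 160 mm long, lying at the left; origin under mid-handle; leave alone
- hammer: Small hammer with wooden handle, 230 mm long, 27 mm high, lying at the left; origin under the handle's middle; leave alone
- ringclamp: Wooden ring clamp, 115 x 30 x 25 mm, at the near left; origin under its centre; leave alone
- jar: Amber glass jar, 48 mm wide, 55 mm high, at the back; origin under its centre; leave alone
- dapblock: Steel doming cube, 50 mm, at the back right; origin under its centre; leave alone
- waxpot: Round tin with red lid, 60 mm wide, 22 mm high, at the right; origin under its centre; leave alone

How it is judged:
On the way, in this order (a step that is already met when the one before it is completed fails the run):
1. the disc lies flat in the jig's channel, in front of the jaw, let go (x of blank_mid in the frame of jig between -0.012 and 0.012 m and y of blank_mid in the frame of jig above -0.08 m and z of blank_mid in the frame of jig below 0.03 m and horizontal distance between blank_mid and vseat below 0.08 m and contact force between the fingers and blank below 0.1 N), for 0.2 s.
2. the jaw is closed on the disc and the disc sits in the V (value of joint jaw above 0.076 m and horizontal distance between blank_mid and vseat below 0.003 m), for 0.2 s.
3. the bush arm's slot has dropped over the round-nosed bolt (horizontal distance between slot and bolt below 0.005 m and z of slot in the frame of bolt below 0.003 m), for 0.2 s.
4. the clamp lever is tight (value of joint lever above 1.25 rad), for 0.2 s.
At the end, for the whole second after the job is handed in: Disc flat in the channel within 3 mm of its seat in the V; jaw closed on it (0.076 or more); arm at rest, slot within 5 mm of the bolt's axis and down within 3 mm of its seat; bush within 5 mm of the disc's centre; lever at 1.25 rad or more; other things within 30 mm of their start (all of step 2 and all of step 3 and z of blank_mid in the frame of jig below 0.03 m and horizontal distance between bush and blank_mid below 0.005 m and linear speed of busharm below 0.01 m/s and value of joint lever above 1.25 rad); the robot touches nothing.
It fails at once if the disc is let go more than 20 mm above the channel floor (height (world z) of blank_mid above 0.047 m and contact force between the fingers and blank below 0.01 N).
It fails at once if another thing on the bench is moved more than 30 mm (distance of any of copperblank, pliers, hammer, ringclamp, jar, dapblock, waxpot from where it was at the start of the episode above 0.03 m).
It also fails if it takes over 72 s, if anything falls off the work surface, if the arm or the gripper's body presses on something with over 40 N, if the wrist force passes 120 N, or if a joint passes its speed limit or range.

## Robot

A 6-joint arm with a two-finger parallel gripper is mounted at the origin on the work surface. World frame = base frame: x ahead of the robot, y to its left, z up, the work surface at z = 0. Lengths are in m, angles in rad, forces in N, time in s.
With the tool pointing down it reaches from about 0.375 to 0.975 m from the base axis. Payload 3.8 kg.
Tool frame: the origin (TCP) lies midway between the tips of the shut fingers; the grasp point (between the pads) lies 19 mm behind it (bot.grip_point_offset is the z of the grasp point in the tool frame, in m); z points along the fingers, y is the line along which they close (so a half turn about z gives the same grasp; the last joint's range is limited). The gripper opens to 85 mm and grips with 20 to 120 N. Pads are 22 mm wide; open, the fingers measure 114 mm over their backs; the gripper's body (76 mm by 85 mm) begins 54 mm behind the grasp point. The pads swing forward as they close: fully open they stand 13 mm farther back than shut.
Start: joints at [-1.245, 0.264, 1.604, -0, 1.274, -0.037], TCP at [0.24, -0.631, 0.231] pointing down, gripper open.
Joint ranges: [-2.63, 2.63], [-0.94, 2.18], [0.31, 2.57], [-1.31, 4.45], [0, 2.66], [-2.55, 2.55]. Speed limits (rad/s): [2.57, 2.57, 3.14, 3.14, 3.14, 3.14].

## Interface

Orientations are given as a rotation vector (axis times angle).
In Python, from workcell import sensors, optics, order, bot gives the robot as it stands.
- The arm moves only by the tool play_rows, never from a script. Its argument "commands" is a list of rows, each a list of 6 numbers: the shift along the tool's x, y, z in cm, then the turn, a rotation vector about the tool's x, y, z in rad. In form: [[dx, dy, dz, wx, wy, wz], ...]. A call has 1 to 5 rows; each row shifts and turns the commanded pose from where the row before left it, along the tool's axes as they then stand; what a row does not reach is not made up. A row lasts 1/12 s, in which the tool goes at most 41.7 mm and 7.16 degrees, less where a joint would pass 70% of its speed; a pose out of reach is approached as far as the arm can. A call with a gripper value outside its range is refused whole. "grip" is the closure, from 0 (fully open) to 1 (shut), set as the call begins (left out, the last holds). The fingers move at their own pace and stop on an object; "force" is the grip in N (left out, the last holds). Time passes only in rows, so rows that do not move let the fingers close. It gives the time, the measured TCP pose, the force, the opening and the grip force at its end, in the units of the state.
- sensors.read_state(): the state, without advancing time (a new reading comes with each control period).
- optics.read_camera(name): name is "scene" or "top" or "wrist"; returns the picture (400x640x3 uint8, red, green, blue); there is no depth.
- optics.camera_info(name): a dict with "mtx" (3x3 intrinsics, pixels), "k1" (the pictures are not rectified: a ray, as slopes to the right and down, at radius r is drawn at 1 + k1 r^2 times it, then the intrinsics apply), "R" (3x3) and "t" (3): a world point X has camera coordinates R X + t. Camera axes: x right, y down, z forward; pixel columns grow to the right and rows downward; lengths in m; the calibration is good to about 2 mm. A picture is of the moment at which its call begins: read the wrist's pose just before it. camera_info takes no time and is no camera call; for the wrist camera it gives the pose at the moment of the call.
- order.finish_job(): hands the job in; it is judged then, once.
The state is a dict: "time": time; "q": joint angles; "joint_vel": joint speeds; "joint_torque": joint torques, N m; "tool_pos": TCP position; "tcp_rot": TCP orientation; "wrist_force": force on the tool from outside, world axes, zero at the start; "torque": the same for the moment, N m; "width": opening from 0.0 (shut) to 1.0 (fully open); "grip_force": force on a finger pad.
Only numpy, scipy, OpenCV 4.12 (cv2) and the standard library are available. Lean on these libraries where they do the work, as an engineer would, in place of code of your own. Each camera call takes 0.05 s, during which the arm holds its last target. There are 200 camera calls.

## Working session

There is one attempt and no reset: what is moved stays moved. The work goes in short steps, Python scripts to look and compute and a tool call to move; the robot and the scene stay as the last step left them, time stands still between calls to the robot, and variables do not carry over. Pictures are saved under pics/ and viewed, at most 10 in all, crops included, and the job is handed in when it is done.

Besides the shell and the picture viewer there is one more tool, called after "Emit:" by a JSON object that holds its "method" and its "body". play_rows: Moves the arm, as the interface text tells. Its arguments: {"type":"object","properties":{"commands":{"type":"array","items":{"type":"array","items":{"type":"number"}}},"grip":{"type":"number"},"force":{"type":"number"}},"required":["commands"]}

```bash
mkdir -p pics
cat > h.py <<'E'
import numpy as np, cv2
from workcell import sensors, optics, order, bot
from scipy.spatial.transform import Rotation as Ro
def ray(c,u,v):
    K=np.array(c["mtx"]);k=c["k1"];R=np.array(c["R"]);t=np.array(c["t"])
    d=np.array([(u-K[0,2])/K[0,0],(v-K[1,2])/K[1,1]]);s=d.copy()
    for _ in range(20): s=d/(1+k*(s@s))
    return -R.T@t, R.T@np.array([s[0],s[1],1])
def onz(c,u,v,z):
    o,d=ray(c,u,v); return o+d*(z-o[2])/d[2]
def proj(c,X):
    K=np.array(c["mtx"]);p=np.array(c["R"])@np.array(X)+np.array(c["t"]);s=p[:2]/p[2];s=s*(1+c["k1"]*(s@s))
    return K[0,0]*s[0]+K[0,2],K[1,1]*s[1]+K[1,2]
def snap(n,f):
    c=optics.camera_info(n); im=optics.read_camera(n); cv2.imwrite(f"pics/{f}.png",im[:,:,::-1]); return c,im
E
python3 - <<'E'
from h import *
for n in("top","scene"):
    c,im=snap(n,n+"0"); print(n,c)
print(sensors.read_state(), bot.grip_point_offset)
E
```

```text
top {'mtx': array([[426.1547838 ,   0.        , 326.29111873],
       [  0.        , 426.1547838 , 198.77528507],
       [  0.        ,   0.        ,   1.        ]]), 'k1': -0.04489934671806877, 'R': array([[ 0.00233798, -0.99960568,  0.02798231],
       [-0.99809037, -0.00405986, -0.06163712],
       [ 0.06172642, -0.02778477, -0.9977063 ]]), 't': array([-0.00308463,  0.57534623,  1.21123841])}
scene {'mtx': array([[370.61793746,   0.        , 319.6677986 ],
       [  0.        , 370.61793746, 194.50136323],
       [  0.        ,   0.        ,   1.        ]]), 'k1': 0.01704577820205313, 'R': array([[-0.76575637,  0.64304188,  0.0106923 ],
       [ 0.38599014,  0.47282142, -0.79211837],
       [-0.51442084, -0.60244256, -0.61027384]]), 't': array([ 0.41349296, -0.15683487,  1.36063198])}
{'time': 0.1, 'q': array([-1.24489435e+00,  2.64730621e-01,  1.60529583e+00, -2.82773287e-06,
        1.27369315e+00, -3.69274061e-02]), 'joint_vel': array([-0.00011464, -0.00189982, -0.00379383,  0.0007067 , -0.00078423,
        0.00066545]), 'joint_torque': array([ 5.44725044e-04, -5.16706288e+01, -3.68588698e+01, -1.15516352e-05,
        6.27605041e-03,  1.46193764e-05]), 'tool_pos': array([ 0.23933131, -0.63041059,  0.23001941]), 'tcp_rot': array([-3.08796722e+00, -5.66431602e-01,  4.84930548e-04]), 'wrist_force': array([ 0.14963687, -0.01500156,  0.68979336]), 'torque': array([-0.01770517,  0.03662532, -0.01168541]), 'grip_force': 0.0, 'width': 0.9970588623649738} -0.0187
```

View pics/top0.png

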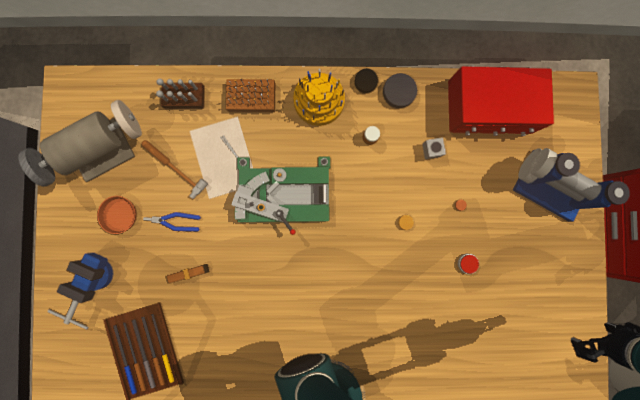

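View pics/scene0.png

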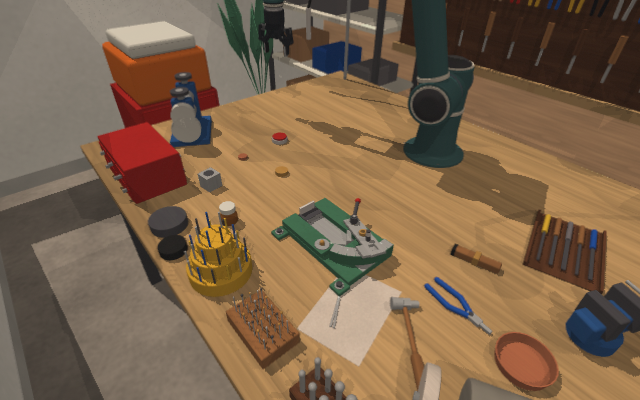

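The top view shows the brass disc at (406,222), the copper disc at (460,205), the jig at about (235..330,157..222), the lever ball at (293,232), and the arm pointing up-left from about (285,215). The scene view shows the same layout with the jig around (335,240). I'll measure by colour next and crop the jig.

Run:
```python
from h import *
im=cv2.imread("pics/top0.png"); c=optics.camera_info("top")
hsv=cv2.cvtColor(im,cv2.COLOR_BGR2HSV)
def cc(m,box,name,z):
    u0,v0,u1,v1=box; m2=np.zeros_like(m); m2[v0:v1,u0:u1]=m[v0:v1,u0:u1]
    n,l,s,ce=cv2.connectedComponentsWithStats(m2); i=1+np.argmax(s[1:,4]); print(name,s[i],ce[i],onz(c,*ce[i],z))
    return l==i
cc(cv2.inRange(hsv,(12,150,150),(24,255,255)),(395,210,418,234),"disc",.014)
cc(cv2.inRange(hsv,(0,150,120),(8,255,255)),(284,222,302,242),"ball",.069)
g=cc(cv2.inRange(hsv,(50,60,40),(95,255,255)),(220,145,345,235),"green",.036)
cnt=max(cv2.findContours(g.astype('uint8'),0,2)[0],key=cv2.contourArea)
r=cv2.boxPoints(cv2.minAreaRect(cnt)); print([onz(c,*p,.03)[:2].round(3) for p in r])
cv2.imwrite("pics/crop1.png",cv2.resize(im[145:245,220:345],None,fx=6,fy=6,interpolation=cv2.INTER_CUBIC))
```

```text
disc [395 210  23  24 506] [406.72924901 221.29051383] [ 0.51103304 -0.23517136  0.014     ]
ball [290 229   5   6  21] [292.23809524 231.38095238] [0.48210065 0.09351812 0.069     ]
green [278 157  52  27 738] [307.09891599 174.09078591] [0.64445138 0.05411927 0.036     ]
[array([0.689, 0.14 ]), array([ 0.696, -0.008]), array([ 0.623, -0.011]), array([0.616, 0.137])]
```

View pics/crop1.png

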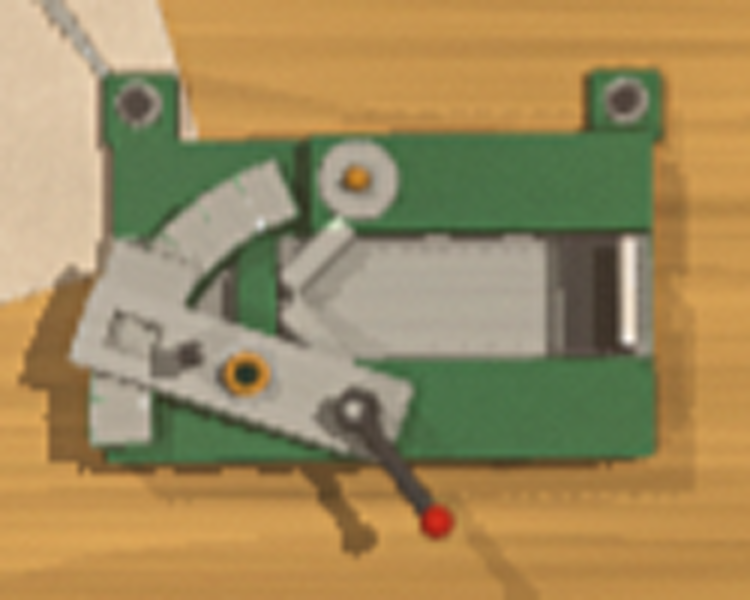

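The crop shows the locating bolt at crop (357,178), the pivot at (353,407), the tab at (627,290), the post at about (185,355), the slot at (133,330) and the ball at (437,521). The open channel runs to the right.

```bash
cat >> h.py <<'E'
def to(pos,yaw_y,p0=None,R0=None):
    """delta in tool axes to a down pose with tool y along world angle yaw_y (mod pi)"""
    s=sensors.read_state(); R=Ro.from_rotvec(s["tcp_rot"]) if R0 is None else R0; p=np.array(s["tool_pos"]) if p0 is None else p0
    best=None
    for a in (yaw_y,yaw_y+np.pi):
        y=np.array([np.cos(a),np.sin(a),0]);z=np.array([0,0,-1.]);x=np.cross(y,z)
        w=(R.inv()*Ro.from_matrix(np.c_[x,y,z])).as_rotvec()
        if best is None or np.linalg.norm(w)<np.linalg.norm(best): best=w
    d=R.inv().apply(np.array(pos)-p)*100
    return d.round(2),best.round(3)
E
python3 - <<'E'
from h import *
c=optics.camera_info("top")
f=lambda x,y,z:onz(c,220+(x-2.5)/6,145+(y-2.5)/6,z)
B=f(357,178,.05);P=f(353,407,.067);print("bolt",B,"pivot",P,np.linalg.norm((B-P)[:2]))
ang=np.arctan2((B-P)[1],(B-P)[0]);ex=np.array([np.cos(ang),np.sin(ang)]);ey=np.array([-ex[1],ex[0]])
a,b=f(547,234,.02),f(547,357,.02); 
o=(B+P)[:2]/2; print("ang",ang,"seat",o)
a,b=f(285,235,.036),f(650,228,.036); print("edge ang",np.arctan2((a-b)[1],(a-b)[0])-np.pi/2)
a,b=f(120,462,.036),f(650,460,.036); print("edge ang",np.arctan2((a-b)[1],(a-b)[0])-np.pi/2)
for n,x,y,z in(("tab",627,290,.058),("post",185,353,.08),("slot",133,330,.055),("bush",246,373,.06),("ball",437,521,.069)):
    q=f(x,y,z)[:2]-o; print(n,(q@ex).round(4),(q@ey).round(4),f(x,y,z)[:2].round(3))
w=optics.camera_info("wrist");s=sensors.read_state();R=Ro.from_rotvec(s["tcp_rot"])
C=-w["R"].T@w["t"];print("cam in tool",R.inv().apply(C-s["tool_pos"]),"axes",(R.as_matrix().T@w["R"].T).round(2).tolist(),w["mtx"][0,0],w["mtx"][:2,2])
print(R.as_matrix().round(2).tolist())
print(to([.51,-.235,.16],np.pi/2+ang))
E
```

```text
bolt [0.64190453 0.13259187 0.05      ] pivot [0.53410708 0.13202512 0.067     ] 0.10779894112101641
ang 0.005257502959584871 seat [0.5880058  0.13230849]
edge ang 0.024155146264771554
edge ang 0.00683249820429932
tab 0.0006 -0.1262 [0.589 0.006]
post -0.0296 0.0752 [0.558 0.207]
slot -0.0176 0.1032 [0.57  0.235]
bush -0.0379 0.05 [0.55  0.182]
ball -0.1062 -0.0387 [0.482 0.093]
cam in tool [ 0.07470733  0.00063179 -0.14296696] axes [[-0.0, -0.96, -0.29], [1.0, -0.0, -0.0], [0.0, -0.29, 0.96]] 312.4034374063489 [319.32457271 195.65331627]
[[0.93, 0.35, -0.0], [0.35, -0.93, 0.0], [0.0, -0.0, -1.0]]
(array([ 39.34, -27.35,   7.06]), array([-0.002,  0.   ,  0.358]))
```

Emit:
{"method": "play_rows", "body": {"commands": [[0, 0, 1, 0, 0, 0.12], [0, 0, 1, 0, 0, 0.12], [0, 0, 1, 0, 0, 0.118], [2.2, -3.2, 0.3, 0, 0, 0], [2.2, -3.2, 0.3, 0, 0, 0]], "grip": 0, "force": 40}}

```text
time: 0.52
tool_pos: [0.2822, -0.5665, 0.1932]
tcp_rot: [-3.139, -0.002, 0.002]
wrist_force: [0.7, -0.4, 0.3]
width: 1.001
grip_force: 0.0
```

Emit:
{"method": "play_rows", "body": {"commands": [[2.2, -3.2, 0.3, 0, 0, 0], [2.2, -3.2, 0.3, 0, 0, 0], [2.2, -3.2, 0.3, 0, 0, 0], [2.2, -3.2, 0.3, 0, 0, 0], [2.2, -3.2, 0.3, 0, 0, 0]]}}

```text
time: 0.93
tool_pos: [0.3929, -0.4044, 0.1797]
tcp_rot: [-3.141, -0.007, 0.001]
wrist_force: [0.5, 0.2, -0.3]
width: 1.001
grip_force: 0.0
```

Emit:
{"method": "play_rows", "body": {"commands": [[2.2, -3.2, 0.4, 0, 0, 0], [2.2, -3.2, 0.4, 0, 0, 0], [2.2, -3.2, 0.4, 0, 0, 0], [2.2, -3.2, 0.4, 0, 0, 0], [0, 0, 0, 0, 0, 0]]}}

```text
time: 1.35
tool_pos: [0.4821, -0.272, 0.1629]
tcp_rot: [-3.138, -0.015, 0.0]
wrist_force: [-1.1, -0.6, -0.2]
width: 1.0
grip_force: 0.0
```

Run:
```python
from h import *
c,im=snap("wrist","w1"); s=sensors.read_state(); print(s["time"],s["tool_pos"],s["tcp_rot"])
print(proj(c,[.511,-.235,.014]))
```

```text
1.4 [ 0.48081794 -0.27449917  0.16325379] [-3.13992724e+00 -1.59491982e-02  2.13055921e-03]
(np.float64(280.2782418569594), np.float64(151.0897879290689))
```

View pics/w1.png

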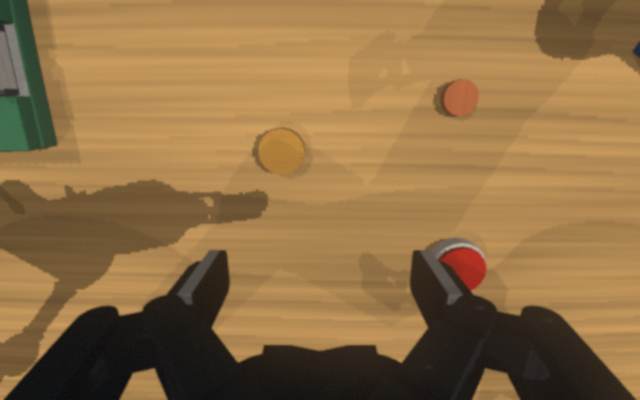

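The wrist view shows the brass disc at (281,151), radius about 24 px, matching the prediction of (280,151). The copper disc is at (460,97) and the tin at (463,265).

Run:
```python
from h import *
c=optics.camera_info("wrist"); im=cv2.imread("pics/w1.png")
g=cv2.medianBlur(im[:,:,0],5)[100:200,230:330]
h=cv2.HoughCircles(cv2.medianBlur(im[:,:,2],3)[100:200,230:330],cv2.HOUGH_GRADIENT,1,30,param1=60,param2=12,minRadius=20,maxRadius=28)
h2=cv2.HoughCircles(g,cv2.HOUGH_GRADIENT,1,30,param1=60,param2=12,minRadius=20,maxRadius=28)
for q in(h,h2):
    if q is not None:
        u,v,r=q[0][0]; X=onz(c,u+230,v+100,.014); e=onz(c,u+230+r,v+100,.014); print(u+230,v+100,r,X,np.linalg.norm(e-X))
        print(to([X[0],X[1],.003],np.pi/2))
```

```text
280.5 152.5 23.0 [ 0.50821171 -0.23799479  0.014     ] 0.02161922470526664
(array([ 2.8 , -3.6 , 16.03]), array([-0.002,  0.001,  0.01 ]))
281.5 150.5 23.5 [ 0.51010569 -0.2389815   0.014     ] 0.022047104921240068
(array([ 2.99, -3.5 , 16.03]), array([-0.002,  0.001,  0.01 ]))
```

Emit:
{"method": "play_rows", "body": {"commands": [[1.4, -1.8, 3, 0, 0, 0.01], [1.5, -1.7, 3, 0, 0, 0], [0, 0, 3, 0, 0, 0], [0, 0, 2, 0, 0, 0], [0, 0, 0, 0, 0, 0]]}}

```text
time: 1.82
tool_pos: [0.5043, -0.2413, 0.0489]
tcp_rot: [-3.137, 0.008, 0.015]
wrist_force: [-0.4, 1.3, -0.2]
width: 1.001
grip_force: 0.0
```

Run:
```python
from h import *
print(to([.5095,-.2385,.003],np.pi/2),sensors.read_state()["tool_pos"])
```

```text
(array([ 0.56, -0.27,  4.59]), array([-0.004,  0.009, -0.005])) [ 0.50433557 -0.24133902  0.04889174]
```

Emit:
{"method": "play_rows", "body": {"commands": [[0.4, -0.2, 2, 0, 0, 0], [0, 0, 1.6, 0, 0, 0], [0, 0, 0.5, 0, 0, 0], [0, 0, 0, 0, 0, 0], [0, 0, 0, 0, 0, 0]]}}

```text
time: 2.23
tool_pos: [0.5131, -0.2418, 0.0143]
tcp_rot: [3.141, -0.009, 0.001]
wrist_force: [0.3, -0.6, 1.0]
width: 1.001
grip_force: 0.0
```

Run:
```python
from h import *
print(to([.5095,-.2385,.003],np.pi/2),sensors.read_state()["tool_pos"])
```

```text
(array([-0.36, -0.33,  1.13]), array([ 0.   , -0.001, -0.006])) [ 0.51306128 -0.24183947  0.01426664]
```

Emit:
{"method": "play_rows", "body": {"commands": [[-0.3, -0.3, 0.6, 0, 0, 0], [0, 0, 0.5, 0, 0, 0], [0, 0, 0, 0, 0, 0], [0, 0, 0, 0, 0, 0]]}}

```text
time: 2.57
tool_pos: [0.5096, -0.2378, 0.0023]
tcp_rot: [-3.141, 0.008, 0.0]
wrist_force: [-0.1, 0.2, -0.0]
width: 1.004
grip_force: 0.0
```

Emit:
{"method": "play_rows", "body": {"commands": [[0, 0, 0, 0, 0, 0], [0, 0, 0, 0, 0, 0], [0, 0, 0, 0, 0, 0], [0, 0, 0, 0, 0, 0], [0, 0, 0, 0, 0, 0]], "grip": 1}}

```text
time: 2.98
tool_pos: [0.5104, -0.2381, 0.0029]
tcp_rot: [3.141, -0.008, 0.001]
wrist_force: [-0.8, 1.6, 4.0]
width: 0.493
grip_force: 40.5
```

Emit:
{"method": "play_rows", "body": {"commands": [[0, 0, 0, 0, 0, 0], [0, 0, 0, 0, 0, 0], [0, 0, 0, 0, 0, 0]]}}

```text
time: 3.23
tool_pos: [0.5104, -0.2381, 0.0029]
tcp_rot: [3.141, -0.008, 0.001]
wrist_force: [-0.0, 1.3, 4.8]
width: 0.493
grip_force: 40.6
```

Emit:
{"method": "play_rows", "body": {"commands": [[0, 0, -1.5, 0, 0, 0], [0, 0, -3, 0, 0, 0], [0, 0, -3.5, 0, 0, 0], [0.6, -3, -2, 0, 0, 0], [0.6, -3.5, -1.4, 0, 0, 0]]}}

```text
time: 3.65
tool_pos: [0.5238, -0.1748, 0.119]
tcp_rot: [3.139, -0.014, 0.007]
wrist_force: [0.9, 0.5, -2.0]
width: 0.492
grip_force: 41.0
```

Emit:
{"method": "play_rows", "body": {"commands": [[0.6, -3.5, -1.4, 0, 0, 0], [0.6, -3.5, -1.4, 0, 0, 0], [0.6, -3.5, -1.4, 0, 0, 0], [0.6, -3.5, -1.4, 0, 0, 0], [0.6, -3.5, -0.7, 0, 0, 0]]}}

```text
time: 4.07
tool_pos: [0.5536, 0.0034, 0.1806]
tcp_rot: [3.141, -0.008, 0.003]
wrist_force: [0.2, -0.7, -1.1]
width: 0.49
grip_force: 41.0
```

Emit:
{"method": "play_rows", "body": {"commands": [[0.6, -3.5, 0, 0, 0, 0], [0.3, -2.5, 0, 0, 0, 0], [0, -1, 0, 0, 0, 0], [0, 0, 0, 0, 0, 0], [0, 0, 0, 0, 0, 0]]}}

```text
time: 4.48
tool_pos: [0.5618, 0.0715, 0.1783]
tcp_rot: [3.141, -0.006, -0.003]
wrist_force: [0.0, -0.6, -1.0]
width: 0.491
grip_force: 41.0
```

Emit:
{"method": "play_rows", "body": {"commands": [[0, 0, 0, 0, 0, 0], [0, 0, 0, 0, 0, 0]]}}

```text
time: 4.65
tool_pos: [0.5622, 0.0703, 0.1788]
tcp_rot: [3.141, -0.011, -0.001]
wrist_force: [0.1, -0.0, -1.6]
width: 0.49
grip_force: 41.0
```

Run:
```python
from h import *
c,im=snap("wrist","w2"); s=sensors.read_state(); print(s["time"],s["tool_pos"],s["tcp_rot"],s["grip_force"])
```

```text
4.7 [0.56229374 0.07029961 0.17898969] [ 3.14115114e+00 -1.10793832e-02 -8.30392547e-04] 41.034037470817566
```

View pics/w2.png

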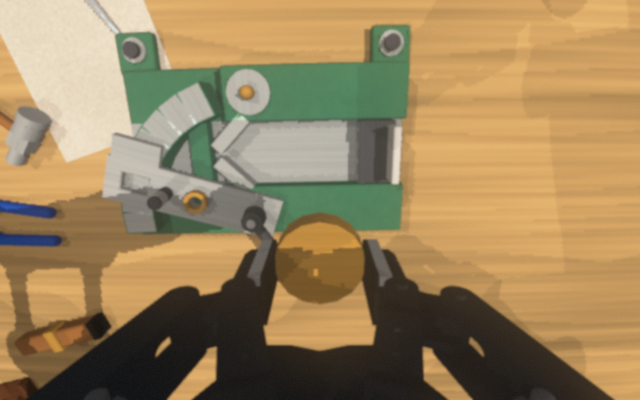

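The wrist view shows the disc held at (319,258), the locating bolt at (246,92), its seat ring at (248,91), the hub at (253,214), the jaw front face at u≈349 and the tab at u≈397. The lug bolts are at (134,49) and (391,41).

Run:
```python
from h import *
c=optics.camera_info("wrist"); im=cv2.imread("pics/w2.png"); hsv=cv2.cvtColor(im,cv2.COLOR_BGR2HSV)
g=cv2.inRange(hsv,(50,60,30),(95,255,255))
# inner rail edges & outer edge as first/last green per column
def fit(rows):
    A=np.array([onz(c,u,v,.036)[:2] for u,v in rows]); 
    k=np.polyfit(A[:,1],A[:,0],1); r=A[:,0]-np.polyval(k,A[:,1]); ok=abs(r)<2*np.std(r)+1e-4; k=np.polyfit(A[ok,1],A[ok,0],1); return k,np.std(r[ok])
far=[];near=[];out=[];nout=[]
for u in range(285,395,2):
    col=np.where(g[:,u]>0)[0]
    a=col[(col>60)&(col<150)]; b=col[(col>160)&(col<232)]
    if len(a): far.append((u,a.max()+.5)); out.append((u,a.min()-.5))
    if len(b): near.append((u,b.min()-.5)); 
for n,r in(("far",far),("near",near),("out",out)):
    print(n,r[0],r[-1],fit(r), "x at y=.07",np.polyval(fit(r)[0],.07))
print("bolt",onz(c,246,92,.05),"ring",onz(c,248,91.5,.038),"hub",onz(c,253,214,.067), "lugs",onz(c,134,49,.03),onz(c,391,41,.03))
m=cv2.inRange(hsv,(10,140,120),(25,255,255))[80:106,232:264]; n,l,s,ce=cv2.connectedComponentsWithStats(m); print(s,ce+[232,80])
print("jawfront y",[onz(c,348.5,v,.036) for v in(125,175)],"tab",onz(c,397,150,.058))
```

```text
far (285, np.float64(119.5)) (393, np.float64(117.5)) (array([-0.00749805,  0.62167141]), np.float64(0.0002451949925371053)) x at y=.07 0.6211465449629237
near (285, np.float64(183.5)) (393, np.float64(184.5)) (array([0.00129603, 0.56192628]), np.float64(0.00045490248293325234)) x at y=.07 0.5620169989866034
out (285, np.float64(64.5)) (393, np.float64(60.5)) (array([-0.03273559,  0.66967747]), np.float64(0.00043433284835182916)) x at y=.07 0.6673859745367112
bolt [0.64447794 0.13010377 0.05      ] ring [0.64518831 0.13101565 0.038     ] hub [0.54290439 0.12765807 0.067     ] lugs [0.68258734 0.23028533 0.03      ] [0.68598532 0.00746541 0.03      ]
[[  0   0  32  26 716]
 [  8   6  13  12 116]] [[247.71787709  92.62430168]
 [246.15517241  91.73275862]]
jawfront y [array([0.61576851, 0.04322066, 0.036     ]), array([0.56975585, 0.04233766, 0.036     ])] tab [0.59643723 0.00365791 0.058     ]
```

Run:
```python
from h import *
c=optics.camera_info("wrist"); im=cv2.imread("pics/w2.png")
h=cv2.HoughCircles(cv2.medianBlur(im[:,:,2],3)[200:320,260:380],cv2.HOUGH_GRADIENT,1,30,param1=60,param2=12,minRadius=38,maxRadius=50)
u,v,r=h[0][0]; u+=260;v+=200; s=sensors.read_state(); z=s["tool_pos"][2]+.011
X=onz(c,u,v,z); print(u,v,r,X,np.linalg.norm(onz(c,u+r,v,z)-X), X-s["tool_pos"])
yaw=.015; off=(X-s["tool_pos"])[:2]
T=np.array([.5905,.095]); print(to([*(T-off),.06],np.pi/2+yaw), to([*(T-[0,0]),.025],np.pi/2+yaw))
```

```text
319.5 258.5 46.0 [0.56589074 0.06973405 0.18998969] 0.02169861256266053 [ 0.003597   -0.00056556  0.011     ]
(array([ 2.45, -2.55, 11.9 ]), array([ 0.   ,  0.001, -0.022])) (array([ 2.81, -2.5 , 15.4 ]), array([ 0.   ,  0.001, -0.022]))
```

Emit:
{"method": "play_rows", "body": {"commands": [[1.3, -1.3, 2, 0, 0, -0.02], [1.3, -1.2, 3, 0, 0, 0], [0, 0, 3, 0, 0, 0], [0, 0, 2, 0, 0, 0], [0, 0, 0, 0, 0, 0]]}}

```text
time: 5.12
tool_pos: [0.584, 0.0954, 0.0736]
tcp_rot: [3.14, 0.021, -0.016]
wrist_force: [-1.5, -0.4, -1.8]
width: 0.493
grip_force: 41.0
```

Emit:
{"method": "play_rows", "body": {"commands": [[0, 0, 0, 0, 0, 0], [0, 0, 0, 0, 0, 0]]}}

```text
time: 5.28
tool_pos: [0.5894, 0.0963, 0.0806]
tcp_rot: [-3.141, -0.021, -0.003]
wrist_force: [-0.1, -0.4, -1.6]
width: 0.493
grip_force: 41.0
```

Run:
```python
from h import *
c,im=snap("wrist","w3"); s=sensors.read_state(); print(s["time"],s["tool_pos"],s["tcp_rot"])
print(to([.589,.0955,.026],np.pi/2+.015))
```

```text
5.3333 [0.59011168 0.09650847 0.08144928] [-3.14113054 -0.02171851 -0.00558199]
(array([-0.13,  0.1 ,  5.54]), array([-0.   , -0.004, -0.001]))
```

View pics/w3.png

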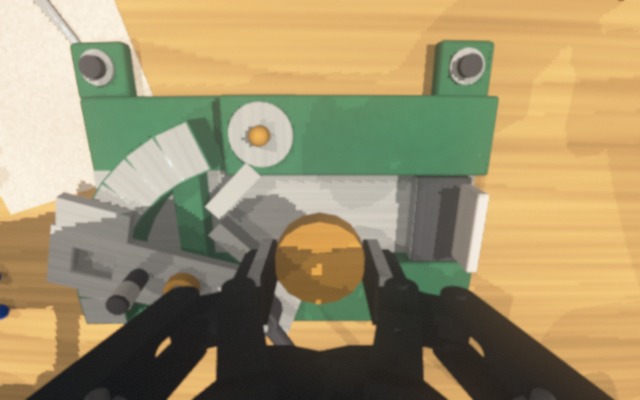

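The jig's edges are now level in the image (far rail top at v≈97 across), so the yaw is right. The disc is at about (320,258), the bolt at (259,136) and the far rail's inner edge at v≈174.

Run:
```python
from h import *
c=optics.camera_info("wrist"); print("bolt",onz(c,259,135.5,.05),"ring",onz(c,261,135,.038),"faredge",onz(c,320,174.5,.036),onz(c,400,174.5,.036),onz(c,250,173.5,.036),"lugs",onz(c,96,68,.03),onz(c,469,66,.03))
im=cv2.imread("pics/w3.png")
h=cv2.HoughCircles(cv2.medianBlur(im[:,:,2],3)[200:320,260:380],cv2.HOUGH_GRADIENT,1,30,param1=60,param2=12,minRadius=38,maxRadius=50)
u,v,r=h[0][0]; print(u+260,v+200,r,onz(c,u+260,v+200,.0924))
print("jaw",onz(c,413,220,.036),"tab outer top",onz(c,488,195,.058),onz(c,471,271,.058))
```

```text
bolt [0.64608592 0.13018099 0.05      ] ring [0.64512579 0.1312648  0.038     ] faredge [0.62122105 0.09604605 0.036     ] [0.62193815 0.04647976 0.036     ] [0.62128124 0.1393639  0.036     ] lugs [0.68302066 0.22982581 0.03      ] [0.68633575 0.00961857 0.03      ]
319.5 258.5 46.0 [0.59363693 0.09598363 0.0924    ]
jaw [0.59191206 0.03533412 0.036     ] tab outer top [0.61589551 0.00143364 0.058     ] [0.56762095 0.00348588 0.058     ]
```

Emit:
{"method": "play_rows", "body": {"commands": [[0, 0, 2, 0, 0, 0], [0, 0, 1.8, 0, 0, 0], [0, 0, 1, 0, 0, 0], [0, 0, 0.3, 0, 0, 0], [0, 0, 0, 0, 0, 0]]}}

```text
time: 5.75
tool_pos: [0.5884, 0.0968, 0.0285]
tcp_rot: [3.141, 0.023, -0.0]
wrist_force: [-0.5, 0.2, -1.1]
width: 0.495
grip_force: 41.0
```

Emit:
{"method": "play_rows", "body": {"commands": [[0, 0, 0.3, 0, 0, 0], [0, 0, 0, 0, 0, 0], [0, 0, 0, 0, 0, 0]]}}

```text
time: 6.0
tool_pos: [0.5892, 0.097, 0.0262]
tcp_rot: [-3.141, -0.023, -0.002]
wrist_force: [0.0, -0.2, -1.7]
width: 0.492
grip_force: 41.0
```

Emit:
{"method": "play_rows", "body": {"commands": [[0, 0, 0.2, 0, 0, 0], [0, 0, 0.1, 0, 0, 0], [0, 0, 0, 0, 0, 0], [0, 0, 0, 0, 0, 0]]}}

```text
time: 6.33
tool_pos: [0.5889, 0.097, 0.0229]
tcp_rot: [-3.141, -0.023, -0.001]
wrist_force: [-1.1, -0.1, 2.4]
width: 0.489
grip_force: 41.4
```

Emit:
{"method": "play_rows", "body": {"commands": [[0, 0, 0, 0, 0, 0], [0, 0, 0, 0, 0, 0], [0, 0, 0, 0, 0, 0], [0, 0, 0, 0, 0, 0]], "grip": 0.33}}

```text
time: 6.67
tool_pos: [0.5883, 0.0969, 0.0222]
tcp_rot: [3.141, 0.023, -0.0]
wrist_force: [-0.3, 0.9, -0.1]
width: 0.669
grip_force: 0.0
```

Emit:
{"method": "play_rows", "body": {"commands": [[0, 0, -1, 0, 0, 0], [0, 0, -2.5, 0, 0, 0], [0, 0, -3, 0, 0, 0], [0, 0, -3, 0, 0, 0], [0, 0, -2.5, 0, 0, 0]]}}

```text
time: 7.08
tool_pos: [0.5889, 0.097, 0.1451]
tcp_rot: [-3.141, -0.023, -0.003]
wrist_force: [0.2, -0.2, 0.2]
width: 0.671
grip_force: 0.0
```

Run:
```python
from h import *
c,im=snap("wrist","w4"); s=sensors.read_state(); print(s["time"],s["tool_pos"],s["tcp_rot"])
h=cv2.HoughCircles(cv2.medianBlur(im[:,:,0],3)[150:320,250:400],cv2.HOUGH_GRADIENT,1,30,param1=60,param2=12,minRadius=20,maxRadius=40)
print([(u+250,v+150,r,onz(c,u+250,v+150,.034)) for u,v,r in h[0][:3]])
print("tab proj",proj(c,[.5925,.001,.048]))
print("above tab",to([.592,-.022,.06],np.pi/2+.015))
```

```text
7.1333 [0.59252419 0.0974487  0.15109976] [-3.14022779 -0.02323287 -0.01686679]
[(np.float32(319.5), np.float32(191.5), np.float32(24.6), array([0.59003413, 0.09640811, 0.034     ])), (np.float32(286.5), np.float32(179.5), np.float32(39.4), array([0.60009137, 0.12420145, 0.034     ])), (np.float32(296.5), np.float32(252.5), np.float32(36.0), array([0.53250062, 0.11629212, 0.034     ]))]
tab proj (np.float64(437.72061147614687), np.float64(195.07779283430327))
above tab (array([-0.33, 11.95,  9.09]), array([-0.001, -0.011, -0.   ]))
```

View pics/w4.png

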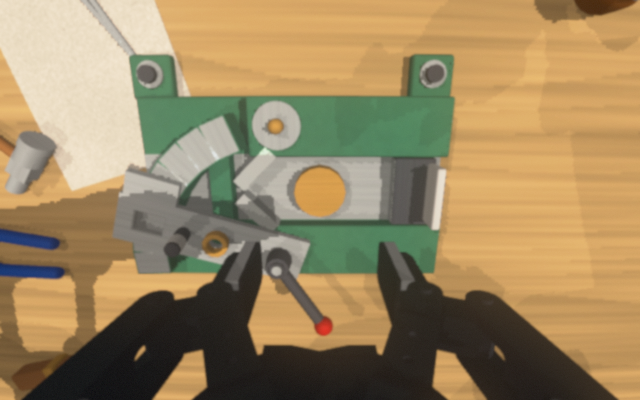

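The disc lies in the channel at (319,191) in the picture, which is (0.590, 0.096). The tab is at u≈438 and the lever ball at (323,326). Next I'll shut the fingers and go outside the tab.

Emit:
{"method": "play_rows", "body": {"commands": [[0, 3, 0, 0, 0, 0], [0, 3.5, 0, 0, 0, 0], [0, 3.5, 1, 0, 0, 0], [-0.2, 2.3, 2, 0, 0, 0], [0, 0, 2, 0, 0, 0]], "grip": 1}}

```text
time: 7.55
tool_pos: [0.5895, -0.0303, 0.0938]
tcp_rot: [3.139, 0.018, 0.006]
wrist_force: [-0.3, 1.0, 0.3]
width: 0.002
grip_force: 0.0
```

Emit:
{"method": "play_rows", "body": {"commands": [[0, 0, 2, 0, 0, 0], [0, 0, 2, 0, 0, 0], [0, 0, 1.5, 0, 0, 0], [0, 0, 0, 0, 0, 0], [0, 0, 0, 0, 0, 0]]}}

```text
time: 7.97
tool_pos: [0.5873, -0.026, 0.0368]
tcp_rot: [-3.141, -0.023, 0.003]
wrist_force: [1.0, 0.3, 0.5]
width: -0.001
grip_force: 0.0
```

Emit:
{"method": "play_rows", "body": {"commands": [[0.4, -0.5, -0.5, 0, 0, 0], [0, -0.4, 0, 0, 0, 0], [0, -0.3, 0, 0, 0, 0], [0, -0.3, 0, 0, 0, 0], [0, -0.3, 0, 0, 0, 0]]}}

```text
time: 8.38
tool_pos: [0.5935, -0.0082, 0.0439]
tcp_rot: [3.14, 0.024, 0.005]
wrist_force: [1.5, -3.2, 1.0]
width: 0.003
grip_force: 1.6
```

Emit:
{"method": "play_rows", "body": {"commands": [[0, -0.4, 0, 0, 0, 0], [0, -0.4, 0, 0, 0, 0], [0, -0.4, 0, 0, 0, 0], [0, -0.4, 0, 0, 0, 0], [0, -0.4, 0, 0, 0, 0]]}}

```text
time: 8.8
tool_pos: [0.5917, 0.0123, 0.0423]
tcp_rot: [3.141, 0.023, 0.0]
wrist_force: [0.6, -2.8, 1.9]
width: -0.003
grip_force: 1.7
```

Emit:
{"method": "play_rows", "body": {"commands": [[0, -0.4, 0, 0, 0, 0], [0, -0.4, 0, 0, 0, 0], [0, -0.4, 0, 0, 0, 0], [0, -0.4, 0, 0, 0, 0], [0, -0.4, 0, 0, 0, 0]]}}

```text
time: 9.22
tool_pos: [0.5914, 0.0322, 0.0423]
tcp_rot: [3.141, 0.023, 0.0]
wrist_force: [1.8, -4.7, 2.1]
width: -0.002
grip_force: 2.1
```

Emit:
{"method": "play_rows", "body": {"commands": [[0, -0.3, 0, 0, 0, 0], [0, -0.3, 0, 0, 0, 0], [0, -0.3, 0, 0, 0, 0], [0, -0.3, 0, 0, 0, 0], [0, -0.2, 0, 0, 0, 0]]}}

```text
time: 9.63
tool_pos: [0.5912, 0.0463, 0.0422]
tcp_rot: [-3.141, -0.023, -0.0]
wrist_force: [0.7, -3.7, 1.4]
width: -0.004
grip_force: 2.0
```

Emit:
{"method": "play_rows", "body": {"commands": [[0, -0.2, 0, 0, 0, 0], [0, -0.2, 0, 0, 0, 0], [0, -0.1, 0, 0, 0, 0], [0, 0, 0, 0, 0, 0], [0, 0, 0, 0, 0, 0]]}}

```text
time: 10.05
tool_pos: [0.5907, 0.0513, 0.0421]
tcp_rot: [-3.141, -0.023, 0.001]
wrist_force: [1.2, -2.9, 0.2]
width: 0.002
grip_force: 1.0
```

Emit:
{"method": "play_rows", "body": {"commands": [[0, -0.2, 0, 0, 0, 0], [0, -0.15, 0, 0, 0, 0], [0, 0, 0, 0, 0, 0], [0, 0, 0, 0, 0, 0]]}}

```text
time: 10.38
tool_pos: [0.5907, 0.0546, 0.0421]
tcp_rot: [-3.141, -0.023, 0.001]
wrist_force: [1.3, -3.5, 0.7]
width: 0.001
grip_force: 1.3
```

Emit:
{"method": "play_rows", "body": {"commands": [[0, -0.15, 0, 0, 0, 0], [0, -0.15, 0, 0, 0, 0], [0, 0, 0, 0, 0, 0], [0, 0, 0, 0, 0, 0]]}}

```text
time: 10.72
tool_pos: [0.5907, 0.0577, 0.0421]
tcp_rot: [-3.141, -0.023, 0.001]
wrist_force: [0.5, -2.1, 1.0]
width: 0.003
grip_force: 1.4
```

Emit:
{"method": "play_rows", "body": {"commands": [[0, -0.15, 0, 0, 0, 0], [0, -0.15, 0, 0, 0, 0], [0, 0, 0, 0, 0, 0], [0, 0, 0, 0, 0, 0]]}}

```text
time: 11.05
tool_pos: [0.5906, 0.0607, 0.0421]
tcp_rot: [-3.141, -0.023, 0.001]
wrist_force: [-0.1, -2.0, 0.1]
width: 0.001
grip_force: 1.3
```

Run:
```python
from h import *
c,im=snap("wrist","w5"); cw,it=snap("top","top5")
u,v=proj(c,[.590,.130,.034]); print(u,v)
```

```text
189.14787299080893 246.15549820086198
```

View pics/w5.png

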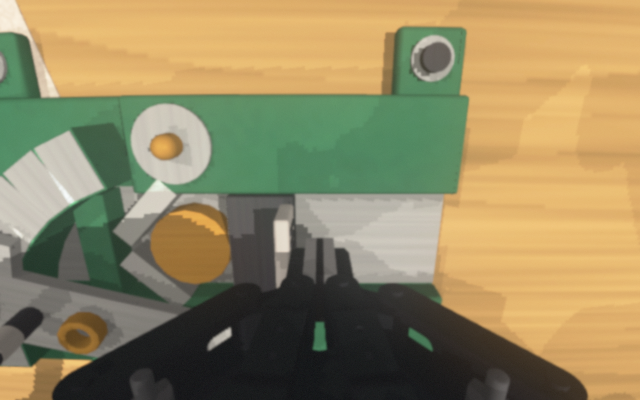

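The view shows the disc at about (191,244), almost at the V, with the jaw face right behind it at u≈229. I'll push on until it resists.

Emit:
{"method": "play_rows", "body": {"commands": [[0, -0.15, 0, 0, 0, 0], [0, -0.15, 0, 0, 0, 0], [0, 0, 0, 0, 0, 0], [0, 0, 0, 0, 0, 0]]}}

```text
time: 11.48
tool_pos: [0.5907, 0.0613, 0.0422]
tcp_rot: [3.138, 0.025, -0.001]
wrist_force: [-0.2, -11.0, 0.9]
width: 0.003
grip_force: 5.3
```

Emit:
{"method": "play_rows", "body": {"commands": [[0, -0.1, 0, 0, 0, 0], [0, -0.1, 0, 0, 0, 0], [0, 0, 0, 0, 0, 0], [0, 0, 0, 0, 0, 0]]}}

```text
time: 11.82
tool_pos: [0.5907, 0.0616, 0.0422]
tcp_rot: [3.136, 0.025, -0.001]
wrist_force: [-0.6, -16.3, 1.0]
width: 0.003
grip_force: 8.3
```

The force rose to 16 N, so the disc is seated. I'll back off, lift clear and go above the post.

Emit:
{"method": "play_rows", "body": {"commands": [[0, 0.6, 0, 0, 0, 0], [0, 0.4, -1, 0, 0, 0], [0, 0, -3, 0, 0, 0], [0, 0, -3.5, 0, 0, -0.05], [0, 0, -3.5, 0, 0, -0.12]]}}

```text
time: 12.23
tool_pos: [0.59, 0.0563, 0.1532]
tcp_rot: [-3.126, -0.294, 0.003]
wrist_force: [-0.3, 0.4, 0.1]
width: 0.001
grip_force: 0.0
```

Run:
```python
from h import *
s=sensors.read_state(); print(s["q"],s["time"],s["wrist_force"])
print(to([.5587,.2065,.15],np.radians(73)+np.pi/2))
```

```text
[5.21308247e-02 1.71820653e-01 1.86444352e+00 1.75368456e-03
 1.10738226e+00 1.43472491e+00] 12.2333 [-0.30117671  0.36263414  0.10629181]
(array([ -0.28, -15.34,   0.35]), array([-3.000e-03,  1.000e-03, -1.087e+00]))
```

Emit:
{"method": "play_rows", "body": {"commands": [[0, -3.5, 0, 0, 0, 0], [0, -4, 0, 0, 0, 0], [0, -4, 0, 0, 0, 0], [-0.3, -3.8, 0, 0, 0, 0], [0, 0, 0, 0, 0, -0.12]], "grip": 0.6}}

```text
time: 12.65
tool_pos: [0.5581, 0.2123, 0.1536]
tcp_rot: [-3.099, -0.482, -0.001]
wrist_force: [0.1, -0.9, 0.3]
width: 0.399
grip_force: 0.0
```

Emit:
{"method": "play_rows", "body": {"commands": [[0, 0, 0, 0, 0, -0.12], [0, 0, 0, 0, 0, -0.12], [0, 0, 0, 0, 0, -0.12], [0, 0, 0, 0, 0, -0.12], [0, 0, 0, 0, 0, -0.12]]}}

```text
time: 13.07
tool_pos: [0.5597, 0.2065, 0.1531]
tcp_rot: [-2.82, -1.382, -0.002]
wrist_force: [-0.1, 0.5, -1.2]
width: 0.4
grip_force: 0.0
```

Emit:
{"method": "play_rows", "body": {"commands": [[0, 0, 0, 0, 0, -0.12], [0, 0, 0, 0, 0, -0.12], [0, 0, 0, 0, 0, -0.12], [0, 0, 0, 0, 0, 0], [0, 0, 0, 0, 0, 0]]}}

```text
time: 13.48
tool_pos: [0.5599, 0.206, 0.1529]
tcp_rot: [-2.536, -1.853, -0.001]
wrist_force: [0.0, 0.5, 1.3]
width: 0.403
grip_force: 0.0
```

Run:
```python
from h import *
c,im=snap("wrist","w6"); s=sensors.read_state(); print(s["time"],s["tool_pos"],s["tcp_rot"])
print(to([.5587,.2065,.064],np.radians(73)+np.pi/2), proj(c,[.5587,.2065,.086]),proj(c,[.5587,.2065,.056]))
```

```text
13.5333 [0.55985266 0.20586659 0.15277679] [-2.53645180e+00 -1.85277503e+00 -1.11427382e-03]
(array([ 0.02, -0.13,  8.88]), array([ 0.   , -0.001, -0.012])) (np.float64(316.91774562953003), np.float64(209.0937523162958)) (np.float64(317.20973927212714), np.float64(196.69161267734225))
```

View pics/w6.png

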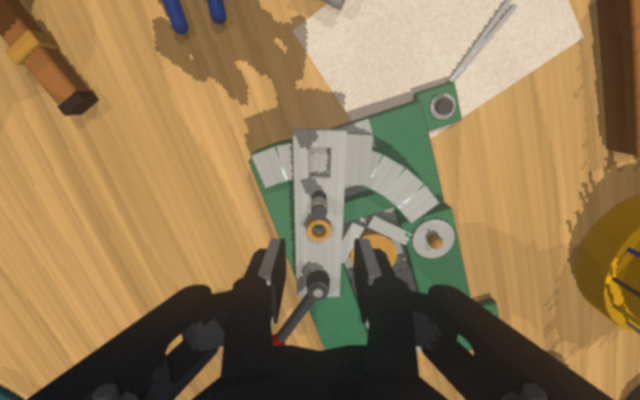

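The arm lies straight up the picture. The post's top is at (319,209), where predicted, and the slot is at (320,161). I'll go straight down and straddle the post.

Emit:
{"method": "play_rows", "body": {"commands": [[0, 0, 2.5, 0, 0, -0.012], [0, 0, 3, 0, 0, 0], [0, 0, 2.2, 0, 0, 0], [0, 0, 0.8, 0, 0, 0], [0, 0, 0, 0, 0, 0]]}}

```text
time: 13.95
tool_pos: [0.5576, 0.2048, 0.0646]
tcp_rot: [-2.523, -1.869, 0.008]
wrist_force: [0.2, 0.4, -0.0]
width: 0.397
grip_force: 0.0
```

Emit:
{"method": "play_rows", "body": {"commands": [[0, 0, 0, 0, 0, 0], [0, 0, 0, 0, 0, 0], [0, 0, 0, 0, 0, 0]], "grip": 0.76}}

```text
time: 14.2
tool_pos: [0.5616, 0.2059, 0.0694]
tcp_rot: [2.522, 1.871, 0.006]
wrist_force: [0.9, -0.3, -0.3]
width: 0.239
grip_force: 0.0
```

Run:
```python
from h import *
s=sensors.read_state(); R=Ro.from_rotvec(s["tcp_rot"]).as_matrix(); print(s["tool_pos"],s["wrist_force"],s["width"])
P=np.array([.535,.129]); d=s["tool_pos"][:2]-P; print("r",np.hypot(*d),"phi",np.degrees(np.arctan2(d[1],d[0])),"toolx",np.degrees(np.arctan2(R[1,0],R[0,0])))
```

```text
[0.56160837 0.20589546 0.06943587] [ 0.86391158 -0.2575741  -0.25139483] 0.23905808983430718
r 0.0813690208551913 phi 70.91269214080967 toolx 73.12908484587372
```

Emit:
{"method": "play_rows", "body": {"commands": [[-0.004, 0.246, 0.4, 0, 0, 0.03], [-0.004, 0.246, 0, 0, 0, 0.03], [-0.004, 0.246, 0, 0, 0, 0.03], [-0.004, 0.246, 0, 0, 0, 0.03], [-0.004, 0.246, 0, 0, 0, 0.03]]}}

```text
time: 14.62
tool_pos: [0.5719, 0.2012, 0.0648]
tcp_rot: [-2.658, -1.675, -0.002]
wrist_force: [-1.0, 0.5, 0.1]
width: 0.239
grip_force: 0.8
```

Emit:
{"method": "play_rows", "body": {"commands": [[-0.004, 0.246, 0, 0, 0, 0.03], [-0.004, 0.246, 0, 0, 0, 0.03], [-0.004, 0.246, 0, 0, 0, 0.03], [-0.004, 0.246, 0, 0, 0, 0.03], [-0.004, 0.246, 0, 0, 0, 0.03]]}}

```text
time: 15.03
tool_pos: [0.5824, 0.1951, 0.0647]
tcp_rot: [-2.775, -1.471, -0.002]
wrist_force: [-1.5, 0.4, 0.7]
width: 0.239
grip_force: 0.9
```

```bash
cat >> h.py <<'E'
def st():
    s=sensors.read_state(); R=Ro.from_rotvec(s["tcp_rot"]).as_matrix(); P=np.array([.535,.129]); d=s["tool_pos"][:2]-P
    print(s["time"],s["tool_pos"],s["wrist_force"],"r",np.hypot(*d),"phi",np.degrees(np.arctan2(d[1],d[0])),"toolx",np.degrees(np.arctan2(R[1,0],R[0,0])))
E
python3 -c "
from h import *
st()"
```

```text
15.0333 [0.58239701 0.19506041 0.0647283 ] [-1.53061993  0.40055878  0.7095352 ] r 0.0813047036257617 phi 54.34132315284051 toolx 55.8559694526684
```

Emit:
{"method": "play_rows", "body": {"commands": [[-0.004, 0.246, 0, 0, 0, 0.03], [-0.004, 0.246, 0, 0, 0, 0.03], [-0.004, 0.246, 0, 0, 0, 0.03], [-0.004, 0.246, 0, 0, 0, 0.03], [-0.004, 0.246, 0, 0, 0, 0.03]]}}

```text
time: 15.45
tool_pos: [0.5919, 0.1874, 0.0648]
tcp_rot: [-2.878, -1.259, -0.001]
wrist_force: [-2.3, -0.3, 1.4]
width: 0.238
grip_force: 0.9
```

Emit:
{"method": "play_rows", "body": {"commands": [[-0.004, 0.246, 0, 0, 0, 0.03], [-0.004, 0.246, 0, 0, 0, 0.03], [-0.004, 0.246, 0, 0, 0, 0.03], [-0.004, 0.246, 0, 0, 0, 0.03], [-0.004, 0.246, 0, 0, 0, 0.03]]}}

```text
time: 15.87
tool_pos: [0.6004, 0.1785, 0.0647]
tcp_rot: [-2.964, -1.04, -0.002]
wrist_force: [-1.6, -0.1, 0.4]
width: 0.24
grip_force: 0.8
```

Emit:
{"method": "play_rows", "body": {"commands": [[-0.004, 0.246, 0, 0, 0, 0.03], [-0.004, 0.246, 0, 0, 0, 0.03], [-0.004, 0.246, 0, 0, 0, 0.03], [-0.004, 0.246, 0, 0, 0, 0.03], [-0.004, 0.246, 0, 0, 0, 0.03]]}}

```text
time: 16.28
tool_pos: [0.6074, 0.1684, 0.0647]
tcp_rot: [-3.033, -0.815, -0.002]
wrist_force: [-1.9, 1.5, 0.1]
width: 0.244
grip_force: 0.8
```

Emit:
{"method": "play_rows", "body": {"commands": [[-0.004, 0.246, 0, 0, 0, 0.03], [-0.004, 0.246, 0, 0, 0, 0.03], [-0.004, 0.246, 0, 0, 0, 0.03], [-0.004, 0.246, 0, 0, 0, 0.03], [-0.004, 0.246, 0, 0, 0, 0.03]]}}

```text
time: 16.7
tool_pos: [0.6129, 0.1574, 0.0649]
tcp_rot: [-3.086, -0.585, -0.002]
wrist_force: [-1.3, 2.3, 1.3]
width: 0.241
grip_force: 0.9
```

```bash
python3 -c "
from h import *
st()"
```

```text
16.7 [0.6128737  0.15743615 0.06490842] [-1.27889334  2.32347252  1.3477882 ] r 0.0829031245391192 phi 20.06003737927407 toolx 21.475353348099667
```

Emit:
{"method": "play_rows", "body": {"commands": [[-0.008, 0.246, 0, 0, 0, 0.03], [-0.008, 0.246, 0, 0, 0, 0.03], [-0.008, 0.246, 0, 0, 0, 0.03], [-0.008, 0.246, 0, 0, 0, 0.03], [-0.008, 0.246, 0, 0, 0, 0.03]]}}

```text
time: 17.12
tool_pos: [0.6165, 0.1456, 0.0648]
tcp_rot: [-3.121, -0.352, -0.003]
wrist_force: [-0.4, 0.3, -1.7]
width: 0.238
grip_force: 0.7
```

Emit:
{"method": "play_rows", "body": {"commands": [[-0.008, 0.246, 0, 0, 0, 0.03], [-0.008, 0.246, 0, 0, 0, 0.03], [-0.008, 0.246, 0, 0, 0, 0.03], [-0.004, 0.2, 0, 0, 0, 0.025], [-0.004, 0.2, 0, 0, 0, 0.025]]}}

```text
time: 17.53
tool_pos: [0.6181, 0.1342, 0.0645]
tcp_rot: [-3.138, -0.133, -0.003]
wrist_force: [-0.5, 1.0, 0.1]
width: 0.245
grip_force: 0.9
```

```bash
python3 -c "
from h import *
st(); snap('wrist','w7')"
```

```text
17.5333 [0.61807297 0.13418428 0.06451614] [-0.53006551  1.00177575  0.08261042] r 0.08323458374366301 phi 3.570988767498488 toolx 4.861734320246765
```

View pics/w7.png

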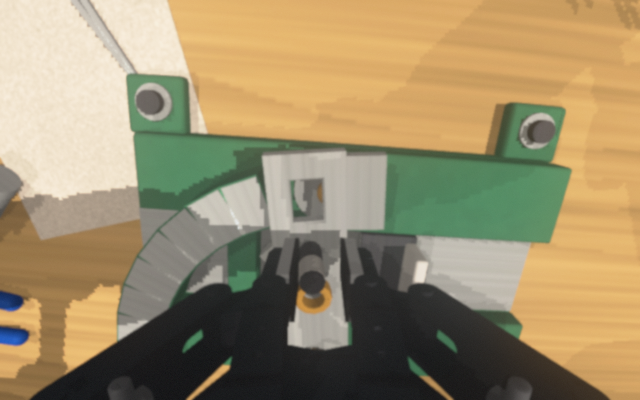

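The slot is at (308,200), with the bolt showing at its right edge (320,190). It needs about 5 mm more, so I'll go on slowly.

Emit:
{"method": "play_rows", "body": {"commands": [[0, 0.12, 0, 0, 0, 0.015], [0, 0.12, 0, 0, 0, 0.015], [0, 0.12, 0, 0, 0, 0.015], [0, 0.12, 0, 0, 0, 0.015], [0, 0, 0, 0, 0, 0]]}}

```text
time: 18.0
tool_pos: [0.6178, 0.1286, 0.0631]
tcp_rot: [3.141, 0.04, -0.0]
wrist_force: [0.3, -0.1, 0.0]
width: 0.238
grip_force: 0.0
```

Run:
```python
from h import *
st(); c,im=snap('wrist','w8'); snap('scene','scene8')
hsv=cv2.cvtColor(im,cv2.COLOR_RGB2HSV); m=cv2.inRange(hsv,(10,140,90),(25,255,255))[160:235,270:350]
n,l,s,ce=cv2.connectedComponentsWithStats(m); print([(s[i],ce[i]+[270,160]) for i in range(1,n) if s[i,4]>15])
print("bolt nose proj",proj(c,[.645,.1305,.05]))
```

```text
18.0 [0.61779573 0.12855654 0.06314719] [ 0.33134911 -0.05163369  0.04174216] r 0.08279692125272746 phi -0.30688082368399827 toolx 1.4770040050594262
[(array([ 36,  24,  19,  19, 279], dtype=int32), array([315.22222222, 193.01075269]))]
bolt nose proj (np.float64(315.983569589757), np.float64(195.49932948082713))
```

The finger force fell to zero, which suggests the arm dropped. I'll check it by the arm end's apparent width and the bush position after lifting.

Run:
```python
from h import *
for f in("w7","w8"):
    im=cv2.imread(f"pics/{f}.png"); g=cv2.inRange(cv2.cvtColor(im,cv2.COLOR_BGR2HSV),(50,60,20),(95,255,255))
    for v in(165,175,185,210,220):
        r=g[v,:]; L=np.where(r[:308]>0)[0]; Rr=np.where(r[330:]>0)[0]
        print(f,v,L.max() if len(L) else None,Rr.min()+330 if len(Rr) else None)
    col=g[:,285]; t=np.where(col[:200]>0)[0]; print("top edge of arm end",t.max() if len(t) else None)
c=optics.camera_info("wrist"); 
for z in(.045,.057): print(z,[proj(c,[x,.1295,z]) for x in(.66,.663,.67)], [proj(c,[.645,y,z]) for y in(.15,.11,.09)])
```

```text
w7 165 258 388
w7 175 255 388
w7 185 292 387
w7 210 297 386
w7 220 None 386
top edge of arm end 148
w8 165 272 390
w8 175 272 390
w8 185 259 389
w8 210 265 388
w8 220 266 387
top edge of arm end None
0.045 [(np.float64(319.16248103411084), np.float64(165.28109281294186)), (np.float64(319.31453415243465), np.float64(159.6164467026539)), (np.float64(319.6755796702427), np.float64(146.16946094872856))] [(np.float64(280.2848459973866), np.float64(191.77299493546553)), (np.float64(354.6417803903937), np.float64(193.66105620667062)), (np.float64(391.6073062283376), np.float64(194.604178125246))]
0.057 [(np.float64(319.1565266137853), np.float64(170.19846473430837)), (np.float64(319.3201022072786), np.float64(164.13040622807273)), (np.float64(319.70905086414444), np.float64(149.70537216188868))] [(np.float64(277.428081171938), np.float64(198.50329148073396)), (np.float64(357.2327039305708), np.float64(200.51653809853883)), (np.float64(396.88009995888274), np.float64(201.50972384232833))]
```

Emit:
{"method": "play_rows", "body": {"commands": [[0, 0, -2, 0, 0, 0], [0, 0, -3, 0, 0, 0], [0, 0, -3.5, 0, 0, 0], [0, 0, -1, 0, 0, 0], [0, 0, 0, 0, 0, 0]]}}

```text
time: 18.52
tool_pos: [0.621, 0.1296, 0.1632]
tcp_rot: [-3.14, -0.042, -0.014]
wrist_force: [0.7, -0.0, -0.6]
width: 0.243
grip_force: 0.0
```

Run:
```python
from h import *
st(); c,im=snap('wrist','w9'); hsv=cv2.cvtColor(im,cv2.COLOR_RGB2HSV)
m=cv2.inRange(hsv,(8,120,80),(25,255,255))
n,l,s,ce=cv2.connectedComponentsWithStats(m[90:300,240:400])
for i in range(1,n):
    if 30<s[i,4]<1500: p=ce[i]+[240,90]; print(s[i],p,"z.05",onz(c,*p,.05)[:2],"z.054",onz(c,*p,.054)[:2],"z.034",onz(c,*p,.034)[:2])
g=cv2.inRange(hsv,(50,60,20),(95,255,255))
for v in range(110,200,8):
    L=np.where(g[v,:305]>0)[0]; Rr=np.where(g[v,335:]>0)[0]; print(v,L.max() if len(L) else None,Rr.min()+335 if len(Rr) else None)
print("pred bolt",proj(c,[.645,.1305,.05]),"bush",proj(c,[.590,.1297,.054]))
print("arm edge pred dropped",[proj(c,[.645,y,.045]) for y in(.1505,.1105,.0905)],"riding",[proj(c,[.645,y,.062]) for y in(.1505,.1105,.0905)])
```

```text
18.5167 [0.62103594 0.12958844 0.16317319] [ 0.73479069 -0.0021481  -0.55977655] r 0.08603794913586538 phi 0.3918644307680434 toolx 1.5418219582156274
[ 72  68  13  13 133] [317.84210526 164.19548872] z.05 [0.64590607 0.13110791] z.054 [0.64666592 0.13110453] z.034 [0.64286668 0.1311214 ]
[ 66 126  23  23 317] [317.14511041 226.79810726] z.05 [0.58988848 0.13030019] z.054 [0.59152107 0.1303094 ] z.034 [0.58335814 0.13026335]
[ 91 205  12   5  31] [338.03225806 297.87096774] z.05 [0.51750895 0.10859408] z.054 [0.52026919 0.10894146] z.034 [0.506468   0.10720454]
110 220 439
118 221 438
126 222 437
134 274 436
142 290 366
150 290 366
158 289 365
166 283 365
174 284 365
182 286 364
190 None 361
198 273 None
pred bolt (np.float64(318.5436030185836), np.float64(165.28717880493176)) bush (np.float64(317.801183539214), np.float64(228.4385034727482))
arm edge pred dropped [(np.float64(295.0041662674311), np.float64(163.54369613270015)), (np.float64(342.1029649488444), np.float64(164.79655835257466)), (np.float64(365.5906300371094), np.float64(165.4410437841426))] riding [(np.float64(293.38443960098493), np.float64(167.50087481922475)), (np.float64(343.5722835125977), np.float64(168.83198720060696)), (np.float64(368.5939364837842), np.float64(169.51514320654704))]
```

The arm's edges fit the dropped state: right edge at u=365 against 365.6 predicted, and 368.6 if it were still riding. The bush is at (0.591,0.130), over the disc. Next I'll go above the clamp lever.

Emit:
{"method": "play_rows", "body": {"commands": [[-3.5, 0.9, 0, 0, 0, -0.05], [-3.8, 0.6, 0, 0, 0, -0.05], [-3.6, 0.4, 0, 0, 0, -0.12], [-1.2, 0, 0, 0, 0, -0.12], [0, 0, 0, 0, 0, -0.12]], "grip": 0.55}}

```text
time: 18.98
tool_pos: [0.493, 0.0978, 0.1546]
tcp_rot: [-3.046, -0.766, 0.012]
wrist_force: [0.2, 0.7, -0.1]
width: 0.452
grip_force: 0.0
```

Emit:
{"method": "play_rows", "body": {"commands": [[0, 0, 0, 0, 0, -0.12], [0, 0, 0, 0, 0, -0.12], [0, 0, 0, 0, 0, 0], [0, 0, 0, 0, 0, 0], [0, 0, 0, 0, 0, 0]]}}

```text
time: 19.4
tool_pos: [0.4979, 0.0986, 0.1569]
tcp_rot: [-2.938, -1.112, 0.004]
wrist_force: [-0.3, 0.0, -0.0]
width: 0.452
grip_force: 0.0
```

Run:
```python
from h import *
st(); c,im=snap('wrist','w10'); hsv=cv2.cvtColor(im,cv2.COLOR_RGB2HSV)
m=cv2.inRange(hsv,(0,150,70),(7,255,255))|cv2.inRange(hsv,(174,150,70),(180,255,255))
n,l,s,ce=cv2.connectedComponentsWithStats(m)
P=np.array([.535,.129])
for i in range(1,n):
    if s[i,4]>40:
        X=onz(c,*ce[i],.069); d=X[:2]-P; print(s[i],ce[i],X,np.hypot(*d),np.degrees(np.arctan2(d[1],d[0])))
t,it=snap('top','top10'); hsv=cv2.cvtColor(it,cv2.COLOR_RGB2HSV); m=cv2.inRange(hsv,(0,150,100),(8,255,255))[200:260,260:320]
n,l,s,ce=cv2.connectedComponentsWithStats(m); print([(s[i],onz(t,*(ce[i]+[260,200]),.069)) for i in range(1,n)])
```

```text
19.4 [0.49786409 0.0986373  0.15685387] [-0.34962287  0.01909754 -0.03610816] r 0.047968418188760444 phi -140.73021959024751 toolx 41.47529502378999
[305 212  18  17 244] [313.15983607 220.07377049] [0.48258023 0.09104521 0.069     ] 0.06471783174464445 -144.09339821767554
[]
```

```bash
python3 -c "
from h import *
print(to([.4994,.1031,.062],np.radians(126)))"
```

```text
(array([ 0.38, -0.25,  9.55]), array([-0.001,  0.001,  0.097]))
```

Emit:
{"method": "play_rows", "body": {"commands": [[0.4, -0.25, 2.5, 0, 0, 0], [0, 0, 3, 0, 0, 0.095], [0, 0, 2.5, 0, 0, 0], [0, 0, 1.5, 0, 0, 0], [0, 0, 0, 0, 0, 0]]}}

```text
time: 19.92
tool_pos: [0.4964, 0.1028, 0.0591]
tcp_rot: [-2.985, -0.974, 0.013]
wrist_force: [-0.6, -0.3, -0.6]
width: 0.452
grip_force: 0.0
```

Emit:
{"method": "play_rows", "body": {"commands": [[0, 0, 0, 0, 0, 0], [0, 0, 0, 0, 0, 0], [0, 0, 0, 0, 0, 0]], "grip": 0.74}}

```text
time: 20.17
tool_pos: [0.5017, 0.1036, 0.065]
tcp_rot: [2.986, 0.975, 0.005]
wrist_force: [-0.0, -0.1, -0.2]
width: 0.262
grip_force: 0.0
```

```bash
python3 -c "
from h import *
st()"
```

```text
20.1667 [0.50166747 0.10356867 0.06499595] [-0.01911425 -0.08499464 -0.22549205] r 0.0419262427295914 phi -142.6578753721865 toolx 36.179072494907096
```

Emit:
{"method": "play_rows", "body": {"commands": [[0, 0, 0.4, 0, 0, 0], [0.013, -0.335, 0, 0, 0, 0.08], [0.013, -0.335, 0, 0, 0, 0.08], [0.013, -0.335, 0, 0, 0, 0.08], [0.013, -0.335, 0, 0, 0, 0.08]]}}

```text
time: 20.58
tool_pos: [0.4947, 0.1148, 0.0601]
tcp_rot: [3.103, 0.482, 0.003]
wrist_force: [0.4, -2.3, 0.6]
width: 0.26
grip_force: 1.3
```

Emit:
{"method": "play_rows", "body": {"commands": [[0.013, -0.335, 0, 0, 0, 0.08], [0.013, -0.335, 0, 0, 0, 0.08], [0.013, -0.335, 0, 0, 0, 0.08], [0.013, -0.335, 0, 0, 0, 0.08], [0.013, -0.335, 0, 0, 0, 0.08]]}}

```text
time: 21.0
tool_pos: [0.492, 0.1312, 0.0599]
tcp_rot: [3.137, -0.144, 0.0]
wrist_force: [-1.5, -1.9, -0.2]
width: 0.261
grip_force: 1.4
```

```bash
python3 -c "
from h import *
st()"
```

```text
21.0 [0.49204024 0.13121365 0.05990183] [-1.49161531 -1.8736101  -0.15106339] r 0.0430167522856466 phi 177.0502494951125 toolx -5.26381079264297
```

Emit:
{"method": "play_rows", "body": {"commands": [[0.013, -0.335, 0, 0, 0, 0.08], [0.013, -0.335, 0, 0, 0, 0.08], [0.013, -0.335, 0, 0, 0, 0.08], [0.013, -0.335, 0, 0, 0, 0.08], [0.013, -0.335, 0, 0, 0, 0.08]]}}

```text
time: 21.42
tool_pos: [0.4961, 0.1473, 0.0596]
tcp_rot: [3.046, -0.765, -0.001]
wrist_force: [-3.2, -1.8, 0.1]
width: 0.262
grip_force: 1.4
```

Emit:
{"method": "play_rows", "body": {"commands": [[0.005, -0.2, 0, 0, 0, 0.05], [0.005, -0.2, 0, 0, 0, 0.05], [0, 0, 0, 0, 0, 0], [0, 0, 0, 0, 0, 0]]}}

```text
time: 21.75
tool_pos: [0.4987, 0.1511, 0.0596]
tcp_rot: [3.007, -0.908, -0.0]
wrist_force: [-1.5, -1.5, 0.5]
width: 0.258
grip_force: 0.9
```

Emit:
{"method": "play_rows", "body": {"commands": [[0.005, -0.2, 0, 0, 0, 0.05], [0.005, -0.2, 0, 0, 0, 0.05], [0, 0, 0, 0, 0, 0], [0, 0, 0, 0, 0, 0]]}}

```text
time: 22.08
tool_pos: [0.5012, 0.1543, 0.0594]
tcp_rot: [-2.959, 1.057, -0.0]
wrist_force: [-1.5, -1.8, -0.2]
width: 0.259
grip_force: 0.9
```

```bash
python3 -c "
from h import *
st()"
```

```text
22.0833 [0.50120111 0.1543098  0.05942731] [-1.50130561 -1.77650161 -0.16498791] r 0.042225003480451134 phi 143.17284233611807 toolx -39.30938335706091
```

Not at the stop yet, so I'll push on gently.

Emit:
{"method": "play_rows", "body": {"commands": [[0.003, -0.15, 0, 0, 0, 0.035], [0.003, -0.15, 0, 0, 0, 0.035], [0, 0, 0, 0, 0, 0], [0, 0, 0, 0, 0, 0]]}}

```text
time: 22.42
tool_pos: [0.5054, 0.1517, 0.0596]
tcp_rot: [-2.914, 1.147, 0.007]
wrist_force: [1.2, 0.2, 0.1]
width: 0.259
grip_force: 0.0
```

Emit:
{"method": "play_rows", "body": {"commands": [[0.003, -0.15, 0, 0, 0, 0.035], [0.003, -0.1, 0, 0, 0, 0.02], [0, 0, 0, 0, 0, 0], [0, 0, 0, 0, 0, 0]]}}

```text
time: 22.75
tool_pos: [0.5083, 0.1446, 0.0589]
tcp_rot: [-2.875, 1.204, 0.026]
wrist_force: [0.7, -0.0, 0.2]
width: 0.253
grip_force: 0.0
```

```bash
python3 -c "
from h import *
st()"
```

```text
22.75 [0.50828833 0.14457383 0.05887651] [ 0.66658236 -0.0289904   0.24478296] r 0.030920182462464994 phi 149.75632910207156 toolx -45.43322964643932
```

The last joint neared its limit (q6 about 2.55), so the tool drifted. I'll turn back, lift and measure the ball.

Emit:
{"method": "play_rows", "body": {"commands": [[0, 0, -2, 0, 0, -0.05], [0, 0, -3, 0, 0, -0.1], [0, 0, -3, 0, 0, -0.1], [0, 0, -2, 0, 0, -0.05], [0, 0, 0, 0, 0, 0]]}}

```text
time: 23.17
tool_pos: [0.5124, 0.1429, 0.1644]
tcp_rot: [-3.018, 0.755, 0.006]
wrist_force: [1.7, -0.5, 1.0]
width: 0.26
grip_force: 0.0
```

Emit:
{"method": "play_rows", "body": {"commands": [[-1.5, 0, 0, 0, 0, 0], [0, 0, 0, 0, 0, 0], [0, 0, 0, 0, 0, 0]]}}

```text
time: 23.42
tool_pos: [0.4933, 0.1493, 0.1574]
tcp_rot: [-3.023, 0.759, 0.025]
wrist_force: [-0.6, 0.2, 0.2]
width: 0.261
grip_force: 0.0
```

Run:
```python
from h import *
st(); print(sensors.read_state()["q"]); c,im=snap('wrist','w11'); hsv=cv2.cvtColor(im,cv2.COLOR_RGB2HSV)
m=cv2.inRange(hsv,(0,150,70),(7,255,255))|cv2.inRange(hsv,(174,150,70),(180,255,255))
n,l,s,ce=cv2.connectedComponentsWithStats(m)
P=np.array([.535,.129])
for i in range(1,n):
    if s[i,4]>40:
        X=onz(c,*ce[i],.069); d=X[:2]-P; print(s[i],ce[i],X,np.hypot(*d),np.degrees(np.arctan2(d[1],d[0])))
print(proj(c,[*(P+.064*np.array([np.cos(2.6),np.sin(2.6)])),.069]))
```

```text
23.4167 [0.49334472 0.14930672 0.1573617 ] [-0.58220479  0.18485312  0.22878119] r 0.04634140070949559 phi 154.0110188622836 toolx -28.166344910943593
[0.22563515 0.02261553 2.02033865 0.03305207 1.10159131 2.27325582]
[305 214  18  17 241] [313.61410788 221.80082988] [0.47906188 0.1638675  0.069     ] 0.06591521680599885 148.0637723607913
(np.float64(315.02738547750783), np.float64(219.65881280200801))
```

The ball is at 148° (jig 147°), so the lever is at about 1.36 rad, which counts as tight. I'll lift clear and run a last check of the arm, the bush and the other things.

Emit:
{"method": "play_rows", "body": {"commands": [[0, 0, -2, 0, 0, 0], [0, 0, -3, 0, 0, 0], [0, 0, -3, 0, 0, 0], [0, 0, 0, 0, 0, 0], [0, 0, 0, 0, 0, 0]]}}

```text
time: 23.88
tool_pos: [0.4972, 0.1471, 0.2404]
tcp_rot: [-3.02, 0.759, 0.016]
wrist_force: [-0.5, 0.5, 0.6]
width: 0.258
grip_force: 0.0
```

Run:
```python
from h import *
c,im=snap('wrist','w12'); hsv=cv2.cvtColor(im,cv2.COLOR_RGB2HSV)
st()
m=cv2.inRange(hsv,(8,110,70),(25,255,255)); w=np.zeros_like(m)
for X in([.645,.1305,.05],[.590,.1297,.054]):
    u,v=map(int,proj(c,X)); q=m[v-14:v+15,u-14:u+15]; n,l,s,ce=cv2.connectedComponentsWithStats(q)
    for i in range(1,n):
        if s[i,4]>15: print((u,v),s[i],onz(c,*(ce[i]+[u-14,v-14]),X[2]))
r=cv2.inRange(hsv,(0,150,70),(7,255,255)); n,l,s,ce=cv2.connectedComponentsWithStats(r)
for i in range(1,n):
    if 40<s[i,4]<600:
        X=onz(c,*ce[i],.069)[:2]-[.535,.1295]; print("ball",ce[i],np.hypot(*X),np.degrees(np.arctan2(X[1],X[0])))
t,b=snap('top','top12'); a=cv2.imread("pics/top0.png")[:,:,::-1]
d=(cv2.absdiff(a,b).max(2)>60).astype('uint8'); n,l,s,ce=cv2.connectedComponentsWithStats(d); print([s[i].tolist() for i in range(1,n) if s[i,4]>40])
```

```text
23.9333 [0.49589577 0.1468465  0.2385372 ] [-0.02723726  0.17360567 -0.86004564] r 0.04298416802037021 phi 155.46885922549995 toolx -28.206074319322685
(266, 29) [ 10  11  12  12 114] [0.64315714 0.1307142  0.05      ]
(294, 81) [  5   5  20  21 316] [0.58979296 0.13005988 0.054     ]
ball [317.25954198 195.25954198] 0.06532810355367333 148.4984960878737
[[272, 166, 21, 21, 217], [287, 185, 13, 20, 198], [311, 184, 15, 20, 214], [131, 187, 179, 213, 14631], [395, 217, 8, 13, 44], [162, 282, 24, 78, 796], [304, 315, 202, 71, 4171], [571, 323, 61, 47, 1284], [631, 344, 9, 29, 192], [163, 355, 11, 28, 110], [295, 372, 38, 28, 120], [621, 387, 19, 13, 182]]
```

```bash
python3 -c "
from h import *
print(order.finish_job())"
```

```text
the job is handed in; nothing more can be done
None
```

The job was handed in at about 24 s, with no verdict returned. My checks put the disc in the V with the jaw closed on it, the bush arm dropped over the bolt and the lever near its stop at about 1.35 rad. The other bench things were never touched.

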